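# Level a leaning bench vise: pry up its low edge and shim it

## Robot

A 7-joint arm with a two-finger parallel gripper is mounted at the origin on the work surface. World frame = base frame: x ahead of the robot, y to its left, z up, the work surface at z = 0. Lengths are in m, angles in rad, forces in N, time in s.
With the tool pointing down it reaches from about 0.425 to 0.925 m from the base axis. Payload 6.8 kg.
Tool frame: the origin (TCP) lies on the front face of the gripper's body, between the roots of the fingers; the fingertips stand 73 mm ahead of it and the grasp point (between the pads) lies 54 mm ahead of it (env.nose_length is the distance from the TCP to the fingertips, in m); z points along the fingers, y is the line along which they close (so a half turn about z gives the same grasp; the last joint's range is limited). The gripper opens to 85 mm and grips with 20 to 120 N. Pads are 22 mm wide; open, the fingers measure 114 mm over their backs; the gripper's body (76 mm by 85 mm) begins 54 mm behind the grasp point. The pads swing forward as they close: fully open they stand 13 mm farther back than shut.
Start: joints at [1.086, 0.477, 0.022, 1.555, -0.011, 1.109, -0.083], TCP at [0.248, -0.628, 0.304] pointing down, gripper open.
Joint ranges: [-2.96, 2.96], [-0.34, 2.1], [-1.41, 1.46], [0.24, 2.44], [-1.37, 4.51], [0.17, 1.92], [-2.96, 2.96]. Speed limits (rad/s): [2.39, 2.39, 3.14, 3.14, 3.14, 3.14, 3.14].

## Interface

Orientations are given as a unit quaternion [w, x, y, z].
In Python, from cell import env, kin, camera, calibration, job gives the robot as it stands. The module is installed in compiled form; this text tells all that it offers. Calls block until the motion is done:
- env.reach(position, orientation): joint-space move of the TCP to a pose.
- env.movel(position, velocity=0.15, rot=None, stop_force=None): straight line of the TCP; rot=None keeps the orientation; velocity is the mean speed in m/s. With stop_force (N) it stops when the force on the tool has changed by that much, and returns True; else False.
- env.goto_joints(angles): joint-space move.
- env.grip(opening, f_grip=None): finger opening in m; f_grip is the grip in N (None keeps the last); returns when the fingers have stopped.
- env.dwell(seconds).
- kin.inverse_kinematics(position, orientation): joint angles nearest the present ones, or None.
- env.get_state(): the state.
- camera(name): name is "scene" or "top"; returns (picture, depth): 384x512x3 uint8, blue, green, red; 384x512 float32, m along the optical axis (not along the pixel's ray), 0 where there is no reading.
- calibration(name): a dict with "fx", "fy", "cx", "cy" (pixels), "k1" (the pictures are not rectified: a ray, as slopes to the right and down, at radius r is drawn at 1 + k1 r^2 times it, then the intrinsics apply), "rvec" (rotation vector, rad) and "tvec" (3), from world to camera coordinates, as OpenCV has them. Camera axes: x right, y down, z forward; pixel columns grow to the right and rows downward; lengths in m; the calibration is good to about 2 mm. A picture is of the moment at which its call begins. calibration takes no time and is no camera call.
A pose or a line that the arm cannot do raises env.PlanningError and nothing moves.
- job.job_done(): hands the job in; it is judged then, once.
The state is a dict: "time": time; "qpos": joint angles; "joint_velocities": joint speeds; "joint_torque": joint torques, N m; "tcp_pos": TCP position; "orientation": TCP orientation; "force": force on the tool from outside, world axes, zero at the start; "torque": the same for the moment, N m; "opening": finger opening in m; "gripper_force": force on a finger pad.
Only numpy, scipy, OpenCV 4.12 (cv2) and the standard library are available. Lean on these libraries where they do the work, as an engineer would, in place of code of your own. Each camera call takes 0.05 s, during which the arm holds its last target. There are 200 camera calls.

## Task

The heavy blue bench vise leans because the low edge of its board, the edge with the steel lug, has nothing under it. Lever that edge up with the pry bar over the fulcrum block, tip under the lug, until the spring catch snaps over the bar and holds it; let go of the bar, slide the flat wooden shim under the board from its robot-facing side, lying flat just inside and along the raised edge, with about three quarters of its length underneath; then press the catch's pad to free the bar so that the vise settles level on the shim. The vise should stay where it stands, the bar may stay where it lies, and the other things on the table must be left alone.

Things in the scene. Friction and masses are not known exactly. Their poses are not given: they have to be found in the camera images.
- jig: Fixed lifting jig. Origin on the table under its fulcrum; +y runs from the fulcrum along the bar's working line to the vise, x points away from the robot, z up. Base strip 60 mm wide, 8 mm thick, from y = -220 to +30 mm. At y = 235 to 285 mm a 14 mm thick packing strip carries the vise's far edge.
- fulcrum_top (a point): Top of the fulcrum's roller, jig (0, 0, 46 mm). Wooden block with a steel roller (radius 8 mm, axis along jig x at z 38 mm) between two cheeks, inner faces at x = -23 and +23 mm, 26 mm long in y, up to z 68 mm.
- catch (a joint): Spring catch, hinge along jig y, pivot at jig (-6, -150, 14 mm). 0 rad = closed, up to 0.52 as its pad is pressed or its nose pushed aside; it springs shut by itself. A bar under the nose is free at 0.36 and more.
- catch_nose (a point): Lip of the catch's nose, at its underside, jig (-3, -150, 50 mm). The nose (20 mm wide in y) reaches over the bar's line from -x. A bar pushed straight down on its sloped top (to z 92 mm) drives it aside with 2 to 6 N; it snaps over the bar once the bar's top is below z 50 mm. Across from it is a guide post, face at x = +15 mm, to z 100 mm, flared out above to 122 mm.
- catch_pad (a point): Centre of the top of the catch's black thumb pad (34 x 36 mm), jig (-86, -150, 65 mm) when closed, on the robot side of the jig. Pressing it down 32 to 36 mm (2 to 5 N) opens the catch.
- vise: Heavy loose blue bench vise (about 2.6 kg) on a plywood board 110 (x) x 180 (y) x 36 mm. Origin: centre of the board's underside, z up; axes nearly along the jig's. It leans 5 degrees: its -y edge lies on the table about 85 mm from the fulcrum. The jaws, 106 mm wide (x), at z = 74 to 128, y = -27 to +49 mm, overhang: lean the gripper's body away from them, to the robot, when sliding the shim in.
- vise_lug (a point): Underside of the steel lug at the middle of its outer end, vise (0, -128, 36 mm). The lug is a plate 6 mm thick and 70 mm wide (x) on top of the board that stands out 38 mm beyond the board's -y edge, over the end of the jig.
- vise_edge (a point): Middle of the lower -y edge of the vise's board, vise (0, -90, 0 mm): at table height at the start, about 22 mm up when the catch holds the bar, 14 mm up on the shim.
- bar: Loose flat steel pry bar 240 x 24 x 10 mm, 0.32 kg, lying flat, top side up. Origin: centre of its underside; +x to the chisel tip (last 45 mm: 30 mm wide, 7 mm thick, flush with the top side). To go in: over the roller between the cheeks, handle up about 35 degrees, tip end 70 mm beyond the roller. The lug is met at about 28 degrees; caught, the bar is nearly level.
- bar_grip (a point): Middle of the bar's black grip sleeve (60 mm long, 28 mm wide), bar (-25, 0, 5 mm), 10 to 20 mm from its balance point. Prying takes 8 to 22 N here.
- bar_tip (a point): Top of the chisel tip's end, bar (120, 0, 10 mm).
- shim: Loose flat wooden shim 120 x 30 x 14 mm, 60 g, lying flat. Origin: centre of its underside, x along its length, z up. In place it lies along the vise's x axis, its centre line about 20 mm inside the board's -y edge (vise y = -70 mm), its outer quarter sticking out at the board's robot side (vise -x).
- tape: Bystander: yellow roll of tape lying flat, 100 mm across, 45 mm high. Origin: centre of underside.
- scissors: Bystander: open green-handled scissors, about 190 mm long. Origin on the underside near the pivot.
- screwdriver: Bystander: orange-handled screwdriver lying down.
- wirestick: Bystander: wooden stick 150 mm long wound with green wire.
- offcut: Bystander: dark wooden offcut block 70 x 50 x 35 mm.
- wiretube: Bystander: white stick 150 mm long wound with green wire.
There are look-alikes about, which are no part of the job. Of the things shaped like the bar, the steel one is meant.

How it is judged:
By the outcome, as a careful person would: the job done as asked, in the order asked, and still so for the second after the job is handed in, with the robot touching nothing.
It also fails if it takes over 72 s, if anything falls off the work surface, if the arm or the gripper's body presses on something with over 40 N, if the wrist force passes 120 N, or if a joint passes its speed limit or range.

## Working session

There is one attempt and no reset: what is moved stays moved. The work goes in short steps, each a Python script; the robot and the scene stay as the last script left them, time stands still between calls to the robot, and variables do not carry over. Pictures are saved under pics/ and viewed, at most 11 in all, crops included, and the job is handed in when it is done.

```bash
mkdir -p pics; cat > h.py <<'E'
import numpy as np, cv2
from cell import env, kin, camera, calibration, job
from scipy.spatial.transform import Rotation as R
def pix2world(name,uv,depth=None,z=None):
    """pixel -> world, by depth image (3x3 median) or on plane z"""
    c=calibration(name); K=np.array([[c['fx'],0,c['cx']],[0,c['fy'],c['cy']],[0,0,1]])
    uv=np.array(uv,float).reshape(-1,2)
    n=cv2.undistortPoints(uv[:,None],K,np.array([c['k1'],0,0,0,0.]))[:,0]
    Rm=cv2.Rodrigues(np.array(c['rvec'],float))[0]; t=np.array(c['tvec'],float).ravel()
    o=-Rm.T@t; d=np.c_[n,np.ones(len(n))]@Rm
    if z is not None: s=(np.broadcast_to(z,len(n))-o[2])/d[:,2]
    else: s=np.array([np.median([x for x in depth[int(round(v))-1:int(round(v))+2,int(round(u))-1:int(round(u))+2].ravel() if x>0] or [np.nan]) for u,v in uv])
    return o+s[:,None]*d
def world2pix(name,p):
    c=calibration(name); K=np.array([[c['fx'],0,c['cx']],[0,c['fy'],c['cy']],[0,0,1]])
    return cv2.projectPoints(np.array(p,float).reshape(-1,1,3),np.array(c['rvec'],float),np.array(c['tvec'],float),K,np.array([c['k1'],0,0,0,0.]))[0][:,0]
def shot(name,tag,box=None,scale=1):
    im,d=camera(name); np.savez(f'pics/{tag}.npz',im=im,d=d)
    if box: im=im[box[1]:box[3],box[0]:box[2]]
    cv2.imwrite(f'pics/{tag}.png',cv2.resize(im,None,fx=scale,fy=scale,interpolation=cv2.INTER_CUBIC)); return im,d
def quat(zax,yax):
    z=np.array(zax,float);z/=np.linalg.norm(z);y=np.array(yax,float);y-=z*(y@z);y/=np.linalg.norm(y)
    q=R.from_matrix(np.c_[np.cross(y,z),y,z]).as_quat();return q[[3,0,1,2]]
E
python3 - <<'E'
from h import *
for n in('scene','top'):
    shot(n,n+'0',scale=1.5)
    c=calibration(n);Rm=cv2.Rodrigues(np.array(c['rvec'],float))[0];print(n,c,'pos',-Rm.T@np.ravel(c['tvec']))
s=env.get_state();print(s)
E
```

```text
scene {'fx': 463.95445876193577, 'fy': 463.95445876193577, 'cx': 245.7204168227574, 'cy': 192.57294597554065, 'k1': -0.18269657362485783, 'rvec': array([ 1.40380706,  2.35732783, -0.70270787]), 'tvec': array([ 0.17501845, -0.33289023,  2.00707877])} pos [1.31630662 0.48539611 1.48375877]
top {'fx': 384.2861105209795, 'fy': 384.2861105209795, 'cx': 252.48225638920098, 'cy': 186.40696979284968, 'k1': -0.08731323664662004, 'rvec': array([ 2.16434748, -2.14443334,  0.16655162]), 'tvec': array([0.03951801, 0.50953752, 1.17643058])} pos [0.33871358 0.05954782 1.23568048]
{'time': 0.1, 'qpos': array([ 1.08590569,  0.4776975 ,  0.02234244,  1.55632389, -0.01148306,
        1.10928082, -0.08312273]), 'joint_velocities': array([ 0.00122075, -0.00148788, -0.00012183, -0.00248409,  0.00017847,
       -0.00110668,  0.00092649]), 'joint_torque': array([ 4.39952171e-03, -5.97762179e+01,  1.61375228e+00, -2.81953168e+01,
        1.28240604e-02,  5.06943179e-03, -3.52064212e-06]), 'tcp_pos': array([ 0.2482077 , -0.62728084,  0.30304832]), 'orientation': array([-7.62038640e-04,  9.82305223e-01,  1.87285409e-01, -2.10798055e-04]), 'force': array([ 0.59180991, -0.35622376,  0.47855591]), 'torque': array([-0.01300476, -0.04747233, -0.07194871]), 'gripper_force': 0.0, 'opening': 0.08552167637771527}
```

View pics/scene0.png

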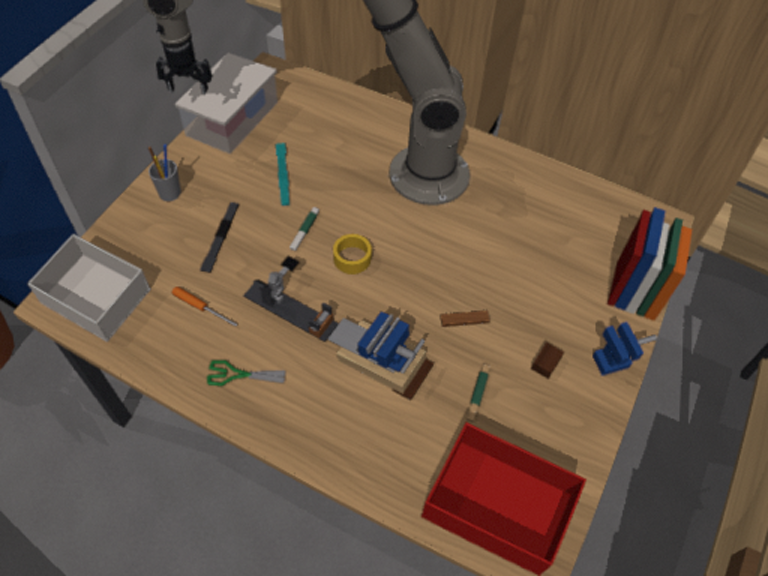

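View pics/top0.png

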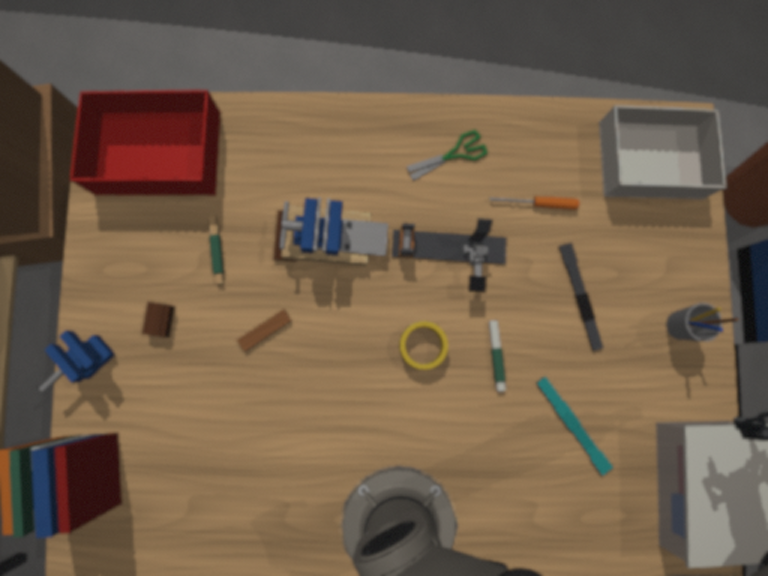

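The top view shows the steel bar at about (581,297), with its black sleeve at (584,306). The teal look-alike is at (573,425). The jig runs from (392,245) to (505,245), with the pad at (478,284). The big vise is at (330,235), and the small look-alike vise is at (80,358). The shim is at (265,331) and the dark offcut at (158,320). I choose the grey steel bar, the thin tan shim and the vise at the jig, and check them in one close-up montage.

```bash
python3 - <<'E'
import numpy as np,cv2
T=np.load('pics/top0.npz')['im'];S=np.load('pics/scene0.npz')['im']
def c(im,x,y,w,h,s): return cv2.resize(im[y:y+h,x:x+w],None,fx=s,fy=s,interpolation=cv2.INTER_CUBIC)
# top jig 175..345 x125..200 ; scale 4.5 ~ (765x..)
a=c(T,180,125,160,75,5)          # 800x375
b=np.hstack([c(T,360,155,50,85,2.6),c(T,150,200,50,40,5.5)[:221,:270] if 0 else c(T,150,200,60,85,2.6)])
s=np.hstack([b,c(S,155,165,200,85,2.6)[:, :800-b.shape[1]]])
m=np.zeros((375+b.shape[0],800,3),np.uint8);m[:375]=a;m[375:,:s.shape[1]]=s
print(m.shape,b.shape,s.shape);cv2.imwrite('pics/m1.png',m)
E
```

```text
(596, 800, 3) (221, 286, 3) (221, 800, 3)
```

View pics/m1.png

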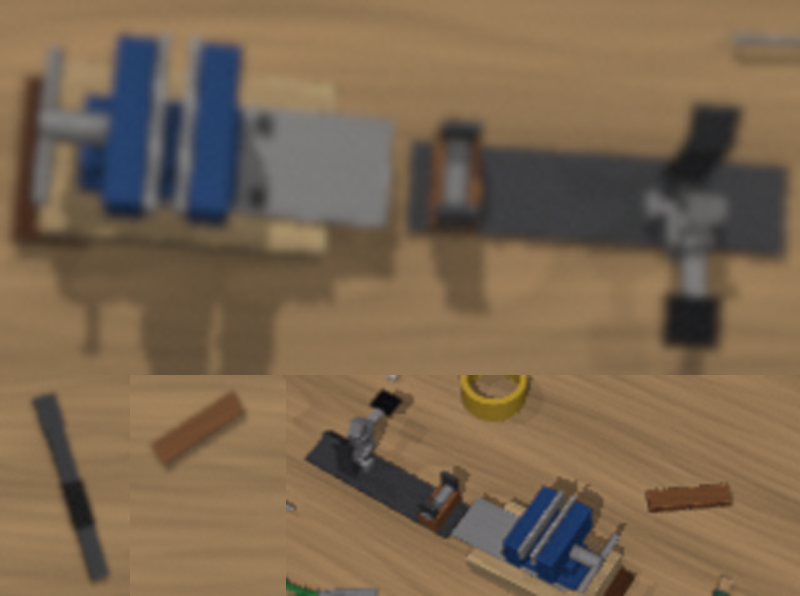

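The crops show the roller at (460,175) and the pad at (692,321) in the jig crop, and the strip corners at (411,142), (408,234), (785,168) and (780,255). In the bar crop the wider chisel tip is the upper end (45,400) and the sleeve is at (77,505). The shim is at (198,430).

```bash
python3 - <<'E'
from h import *
z=np.load('pics/top0.npz');T,D=z['im'],z['d'];z=np.load('pics/scene0.npz');S,DS=z['im'],z['d']
f=lambda uv,x,y,s:(np.array(uv,float)+.5)/s-.5+[x,y]
j=f([(460,175),(692,321),(411,142),(408,234),(785,168),(780,255),(334,188),(390,118),(390,227),(698,205),(710,135)],180,125,5)
zz=[.046,.065,.008,.008,.008,.008,.036,.036,.036,.09,.1]
nm='roller pad LU LD RU RD lugmid lugLU lugLD nose post'.split()
A=pix2world('top',j,depth=D);B=pix2world('top',j,z=np.array(zz))
for n,a,b in zip(nm,A,B):print(n,a.round(4),b.round(4))
js=f([(447,495),(385,404),(313,455),(336,433),(449,532),(468,515)],0,375,2.6)  # scene crop begins at x=286
js=(np.array([(447,495),(385,404),(313,457),(333,434),(447,534),(468,514)],float)-[286,375]+.5)/2.6-.5+[155,165]
A=pix2world('scene',js,depth=DS);B=pix2world('scene',js,z=np.array([.046,.065,.008,.008,.008,.008]))
print('scene');
for a,b in zip(A,B):print(a.round(4),b.round(4))
# colour segmentation
def seg(name,im,d,box,fn,h):
    x0,y0,x1,y1=box;m=np.zeros(im.shape[:2],np.uint8);m[y0:y1,x0:x1]=fn(im[y0:y1,x0:x1].astype(int))*255
    n,l,st,_=cv2.connectedComponentsWithStats(m);k=1+np.argmax(st[1:,4]);m=l==k
    v,u=np.nonzero(m);P=pix2world(name,np.c_[u,v],depth=d);Q=pix2world(name,np.c_[u,v],z=h)
    r=cv2.minAreaRect((Q[:,:2]*1000).astype(np.float32))
    print(name,m.sum(),'rect',np.round(r[0],1),np.round(r[1],1),round(r[2],1),'z pct',np.nanpercentile(P[:,2],[5,50,95]).round(4))
    return Q,P
dark=lambda a:(a.max(2)-a.min(2)<28)&(a.max(2)<110)
Q,P=seg('top',T,D,(365,155,410,240),dark,.010)
blk=lambda a:(a.max(2)<45)
Q,P=seg('top',T,D,(365,155,410,240),blk,.010)
seg('scene',S,DS,(130,132,163,185),dark,.010);seg('scene',S,DS,(130,132,163,185),blk,.010)
print('shim cols',T[221,177],T[230,165],S[212,310])
br=lambda a:(a[...,2]-a[...,0]>30)&(a[...,2]<135)
seg('top',T,D,(150,200,200,240),br,.014);seg('scene',S,DS,(290,203,330,222),br,.014)
E
```

```text
roller [ 0.5948 -0.0157  0.042 ] [ 0.5939 -0.0154  0.046 ]
pad [ 0.4995 -0.1578  0.0656] [ 0.4996 -0.1579  0.065 ]
LU [0.6253 0.0141 0.0014] [0.6238 0.0143 0.008 ]
LD [ 5.641e-01  1.570e-02 -2.000e-04] [0.5626 0.016  0.008 ]
RU [ 0.6104 -0.2328  0.0041] [ 0.6096 -0.2318  0.008 ]
RD [ 0.5526 -0.2286  0.0015] [ 0.5515 -0.2271  0.008 ]
lugmid [0.5856 0.0642 0.0413] [0.5867 0.0642 0.036 ]
lugLU [ 0.6422  0.0279 -0.0021] [0.6328 0.0289 0.036 ]
lugLD [ 0.5687  0.0275 -0.0007] [0.5619 0.0284 0.036 ]
nose [ 0.5679 -0.1584  0.0887] [ 0.5676 -0.1581  0.09  ]
post [ 0.6079 -0.1634  0.1051] [ 0.6091 -0.1644  0.1   ]
scene
[ 0.5831 -0.0065  0.0428] [ 0.5847 -0.0054  0.046 ]
[ 0.5045 -0.1552  0.0654] [ 0.5042 -0.1554  0.065 ]
[ 0.6048 -0.2227  0.01  ] [ 0.6038 -0.2237  0.008 ]
[ 0.6064 -0.1729  0.107 ] [ 0.5554 -0.2202  0.008 ]
[0.6207 0.0137 0.0076] [0.6209 0.0139 0.008 ]
[0.5951 0.0341 0.0414] [0.5784 0.0236 0.008 ]
top 563 rect [ 481.3 -396.8] [239.1  29.2] 16.4 z pct [0.0054 0.0089 0.0108]
top 111 rect [ 458.5 -402.7] [58.2 21. ] 15.1 z pct [0.0086 0.0098 0.0113]
scene 317 rect [ 483.5 -396.2] [240.1  30.6] 16.2 z pct [0.0053 0.0108 0.0151]
scene 78 rect [ 458.2 -401.4] [68.  25.8] 16.1 z pct [0.0084 0.0136 0.016 ]
shim cols [ 47  75 112] [ 48  76 113] [40 64 98]
top 527 rect [397.2 285.2] [ 44.4 126.7] 34.6 z pct [-0.0023  0.0111  0.0135]
scene 320 rect [405. 291.] [ 42.4 129.7] 34.3 z pct [0.0017 0.013  0.0163]
```

```bash
cat >> h.py <<'E'
def seg(name,im,d,box,fn,h,zr=(-1,1),show=True):
    x0,y0,x1,y1=box;m=np.zeros(im.shape[:2],bool);m[y0:y1,x0:x1]=fn(im[y0:y1,x0:x1].astype(int))
    v,u=np.nonzero(m);P=pix2world(name,np.c_[u,v],depth=d);k=(P[:,2]>zr[0])&(P[:,2]<zr[1])
    m2=np.zeros(im.shape[:2],np.uint8);m2[v[k],u[k]]=1
    n,l,st,_=cv2.connectedComponentsWithStats(m2);m=l==1+np.argmax(st[1:,4])
    v,u=np.nonzero(m);P=pix2world(name,np.c_[u,v],depth=d);Q=pix2world(name,np.c_[u,v],z=h)
    r=cv2.minAreaRect((Q[:,:2]*1000).astype(np.float32))
    if show:print(name,m.sum(),'rect',np.round(r[0],1),np.round(r[1],1),round(r[2],1),'mean',(Q.mean(0)*1000).round(1),'z',np.nanpercentile(P[:,2],[5,50,95]).round(4))
    return Q,P
dark=lambda a:(a.max(2)-a.min(2)<28)&(a.max(2)<110)
blk=lambda a:(a.max(2)<45)
brown=lambda a:(a[...,2]-a[...,0]>30)&(a[...,2]<135)
E
python3 - <<'E'
from h import *
z=np.load('pics/top0.npz');T,D=z['im'],z['d'];z=np.load('pics/scene0.npz');S,DS=z['im'],z['d']
print('strip');
for n,im,d,b in(('top',T,D,(255,145,345,180)),('scene',S,DS,(155,180,240,225))):
    seg(n,im,d,b,dark,.008,(.002,.014))
print('pad');seg('top',T,D,(305,175,330,200),blk,.065,(.05,.08));seg('scene',S,DS,(180,165,205,185),blk,.065,(.05,.08))
any_=lambda a:a[...,0]>-1
print('cheeks/roller high');seg('top',T,D,(258,140,290,178),any_,.068,(.055,.08));seg('scene',S,DS,(200,195,230,225),any_,.068,(.055,.08))
roll=lambda a:(a.max(2)-a.min(2)<25)&(a.max(2)>90)
seg('top',T,D,(263,145,283,175),roll,.045,(.035,.05));seg('scene',S,DS,(200,195,230,225),roll,.045,(.035,.05))
print('shim');seg('top',T,D,(150,200,200,240),brown,.014,(.007,.02));seg('scene',S,DS,(290,203,330,222),brown,.014,(.007,.02))
print('post/nose');seg('top',T,D,(300,140,335,190),any_,.10,(.08,.13))
print('tool bar');E=None
E
```

```text
strip
top 941 rect [ 586.5 -130.3] [199.9  60.9] 86.6 mean [ 587.2 -123.5    8. ] z [0.0049 0.007  0.0091]
scene 545 rect [ 582.7 -133.4] [203.4  72.4] 86.8 mean [ 592. -122.    8.] z [0.0055 0.0092 0.0122]
pad
top 74 rect [ 499.1 -157.9] [24.9 25.3] 89.2 mean [ 499.8 -157.7   65. ] z [0.0631 0.0645 0.0656]
scene 57 rect [ 502.3 -156.2] [32.5 30.8] 87.8 mean [ 501.1 -155.7   65. ] z [0.0611 0.0655 0.0679]
cheeks/roller high
top 24 rect [619.8 -15.3] [ 6.4 25. ] 0.7 mean [619.7 -15.8  68. ] z [0.0609 0.0663 0.0674]
scene 23 rect [624.8 -11.9] [25.  12.3] 89.0 mean [624.8 -12.7  68. ] z [0.0573 0.0649 0.0691]
top 42 rect [591.2 -13.6] [29.  12.7] 0.1 mean [590.1 -13.1  45. ] z [0.0402 0.0438 0.0465]
scene 74 rect [596.3  34.5] [50.1 32.1] 28.7 mean [600.4  42.7  45. ] z [0.0371 0.041  0.0431]
shim
top 352 rect [403.  287.2] [ 30.7 118.1] 34.1 mean [402.8 287.1  14. ] z [0.0095 0.0119 0.0137]
scene 260 rect [406.2 289.9] [ 36.1 121.8] 34.1 mean [406.  288.9  14. ] z [0.0086 0.0136 0.0166]
post/nose
top 105 rect [ 612.6 -166.1] [34.7 32.4] 82.6 mean [ 612.8 -166.6  100. ] z [0.0872 0.1101 0.1202]
tool bar
```

```bash
cat >> h.py <<'E'
JO=np.array([.593,-.013,0]); JY=np.radians(-3.2)
Jx=np.array([np.cos(JY),np.sin(JY),0]); Jy=np.array([-np.sin(JY),np.cos(JY),0]); Zu=np.array([0,0,1.])
def jig(x,y,z): return JO+x*Jx+y*Jy+z*Zu
TG=.071   # bar grip point ahead of TCP (along tool z)
def barpose(th,s=.075,sig=1,lift=0.,dx=0.):
    """TCP pose: bar pitch th (handle up, deg) on roller, grip point s behind roller contact"""
    t=np.radians(th);b=np.cos(t)*Jy-np.sin(t)*Zu;n=np.sin(t)*Jy+np.cos(t)*Zu
    g=jig(dx,0,.038)+(.013+lift)*n-s*b
    return g+TG*n, quat(-n,np.cross(-n,sig*b))
E
python3 - <<'E'
from h import *
g=np.array([.4584,-.403]);a=np.radians(16.3);b=np.array([np.cos(a),np.sin(a),0])
for sig in(1,-1):
    q=quat([0,0,-1],np.cross([0,0,-1],sig*b))
    for z in(.2,.076):
        s=kin.inverse_kinematics(np.r_[g,z],q);print(sig,'grasp',z,None if s is None else np.round(s,2))
    for th,s_,l in((36.5,.22,.05),(36.5,.18,.01),(36.5,.075,.001),(15,.075,0),(-4,.075,0)):
        p,q2=barpose(th,s_,sig,l);s=kin.inverse_kinematics(p,q2);print(th,p.round(3),None if s is None else np.round(s,2))
# shim
c=np.array([.4045,.288])
for ang in(-55.9,124.1):
  for lean in(25,35,45):
    for sg in(1,-1):
      for nm,cc,yaw in(('pick',np.r_[c,.007],np.radians(ang)),('place',jig(-.025,.105,.01),JY)):
        d=np.array([np.cos(yaw),np.sin(yaw),0]);L=np.radians(lean);zt=np.sin(L)*d-np.cos(L)*Zu
        q=quat(zt,sg*np.cross(Zu,d));p=cc-.045*d-.066*zt
        s=kin.inverse_kinematics(p,q);print(ang,lean,sg,nm,p.round(3),None if s is None else np.round(s,2))
E
```

```text
1 grasp 0.2 [ 0.65  0.49 -0.04  1.81  0.02  0.85 -0.69]
1 grasp 0.076 [ 0.64  0.66 -0.03  1.86  0.03  0.62 -0.7 ]
36.5 [ 0.588 -0.11   0.277] [ 0.12  0.46 -0.39  1.8   0.82  1.27 -0.7 ]
36.5 [ 0.588 -0.102  0.221] [ 0.06  0.53 -0.32  1.84  0.84  1.19 -0.78]
36.5 [ 0.592 -0.023  0.151] [-0.03  0.66 -0.38  1.82  0.88  1.2  -0.97]
15 [ 0.59  -0.064  0.139] [ 0.18  0.59 -0.38  1.86  0.62  0.88 -0.64]
-4 [ 0.588 -0.094  0.117] [ 0.44  0.63 -0.47  1.85  0.3   0.73 -0.24]
-1 grasp 0.2 [ 1.11  0.57 -0.67  1.77  0.43  0.94  2.12]
-1 grasp 0.076 [ 1.06  0.74 -0.6   1.83  0.59  0.76  1.99]
36.5 [ 0.588 -0.11   0.277] [ 0.64  0.74 -1.19  1.77  1.16  1.66  2.24]
36.5 [ 0.588 -0.102  0.221] [ 0.62  0.85 -1.19  1.8   1.24  1.66  2.14]
36.5 [ 0.592 -0.023  0.151] [ 0.47  1.   -1.19  1.79  1.29  1.72  1.96]
15 [ 0.59  -0.064  0.139] [ 0.7   0.92 -1.19  1.83  1.13  1.33  2.17]
-4 [ 0.588 -0.094  0.117] [-0.06  0.59  0.19  1.89 -0.28  0.69 -2.88]
-55.9 25 1 pick [0.364 0.348 0.067] [-0.33  0.91 -1.01  2.    1.15  1.3  -1.39]
-55.9 25 1 place [0.501 0.097 0.07 ] [-0.21  0.54 -0.23  2.32  1.92  0.32 -0.7
[... 929 characters left out ...]
067] [ 0.26  0.8  -0.84  2.03  0.24  0.6  -0.03]
124.1 25 -1 place [0.501 0.097 0.07 ] [-0.42  0.53  0.01  2.34  2.13  0.22  2.14]
124.1 35 1 pick [0.451 0.219 0.061] [-0.05  0.72 -0.32  2.01 -0.59  0.71 -2.35]
124.1 35 1 place [0.491 0.098 0.064] [ 0.51  0.99 -1.19  2.38  2.04  1.14 -0.53]
124.1 35 -1 pick [0.451 0.219 0.061] [ 0.3   0.85 -0.78  1.99 -0.04  0.65  0.3 ]
124.1 35 -1 place [0.491 0.098 0.064] [ 0.04  0.64 -0.58  2.4   2.18  0.7   2.18]
124.1 45 1 pick [0.456 0.212 0.054] [-0.    0.8  -0.29  1.96 -0.72  0.86 -2.18]
124.1 45 1 place [0.482 0.098 0.057] None
124.1 45 -1 pick [0.456 0.212 0.054] [ 0.32  0.92 -0.72  1.94 -0.27  0.74  0.57]
124.1 45 -1 place [0.482 0.098 0.057] None
```

```bash
python3 - <<'E'
from h import *
g=np.array([.4584,-.403]);a=np.radians(16.3);b=np.array([np.cos(a),np.sin(a),0])
q=quat([0,0,-1],np.cross([0,0,-1],b))
env.grip(.06)
env.reach(np.r_[g,.17],q)
hit=env.movel(np.r_[g,.0755],.15,stop_force=6); print('hit',hit,env.get_state()['tcp_pos'])
env.grip(.0,90); s=env.get_state();print('open',s['opening'],s['gripper_force'],s['tcp_pos'])
env.movel(np.r_[g,.22],.15); s=env.get_state();print('lift',s['opening'],s['force'],s['torque'],s['time'])
p,q=barpose(36.5,.22,1,.07);env.reach(p,q)
p,q=barpose(36.5,.20,1,.03);env.movel(p,.15,rot=q);print(env.get_state()['time'])
shot('top','t1');shot('scene','s1')
T=cv2.imread('pics/t1.png');S=cv2.imread('pics/s1.png')
c=lambda im,x,y,w,h,s:cv2.resize(im[y:y+h,x:x+w],None,fx=s,fy=s,interpolation=cv2.INTER_CUBIC)
cv2.imwrite('pics/m2.png',np.vstack([c(T,180,110,160,75,4),c(S,150,110,160,75,4)]))
E
```

```text
hit False [ 0.45869695 -0.40371379  0.07624147]
open 0.02462231854850184 88.31494331359863 [ 0.45886268 -0.40331187  0.07701094]
lift 0.025009290385799972 [-0.39965754  0.76410116 -3.8458247 ] [-0.02259938  0.07931167  0.01709963] 4.05
5.6917
```

View pics/m2.png

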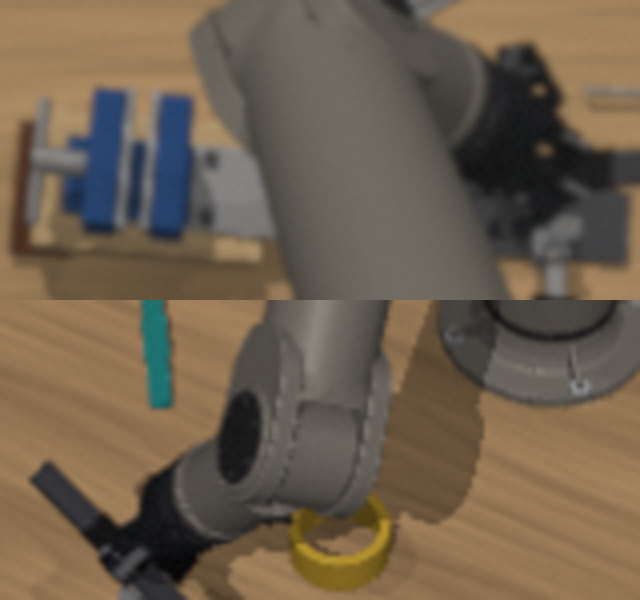

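The bar is held. In the top crop its tail shows at (615,165). In the scene crop its tail is at (45,475), the gripper at (110,550) and the tip runs off the lower edge at (170,600). Next I measure the held bar from depth in both views.

```bash
python3 - <<'E'
from h import *
th=np.radians(36.5);b=np.cos(th)*Jy-np.sin(th)*Zu;n=np.sin(th)*Jy+np.cos(th)*Zu
s=env.get_state();tc=s['tcp_pos'];Rm=R.from_quat(s['orientation'][[1,2,3,0]]).as_matrix()
print(tc, barpose(36.5,.20,1,.03)[0]); g=tc+TG*Rm[:,2]
for nm,f in(('top','t1'),('scene','s1')):
    z=np.load(f'pics/{f}.npz');im,D=z['im'],z['d']
    v,u=np.mgrid[0:384,0:512];uv=np.c_[u.ravel(),v.ravel()]
    P=pix2world.__wrapped__(nm,uv,depth=D) if hasattr(pix2world,'__wrapped__') else None
    c=calibration(nm)
    # unit-depth rays via two planes
    A=pix2world(nm,uv,z=0.);Rc=cv2.Rodrigues(np.array(c['rvec'],float))[0];o=-Rc.T@np.ravel(c['tvec'])
    dz=(A-o)@Rc.T[:,2];P=o+(A-o)*(D.ravel()/dz)[:,None]
    q=P-g;loc=np.c_[q@b,q@np.cross(n,b),q@n]  # along bar, lateral(-?), normal
    k=(D.ravel()>0)&(np.abs(loc[:,1])<.03)&(np.abs(loc[:,2])<.015)&(loc[:,0]>-.11)&(loc[:,0]<.16)
    for a0 in np.arange(-.10,.16,.02):
        m=k&(np.abs(loc[:,0]-a0)<.01)
        if m.sum()>4:print(nm,round(a0,2),m.sum(),'lat',(loc[m,1].min()*1e3).round(1),(loc[m,1].max()*1e3).round(1),'n med',np.percentile(loc[m,2]*1e3,[10,50,90]).round(1))
    print('ends',np.percentile(loc[k,0],[0,100]) if k.any() else None)
print('lateral axis world',np.cross(n,b))
S=np.load('pics/s1.npz')['im'];cv2.imwrite('pics/m3.png',cv2.resize(S[130:250,130:310],None,fx=4,fy=4,interpolation=cv2.INTER_CUBIC))
E
```

```text
[ 0.58829285 -0.10631531  0.24955848] [ 0.58781075 -0.10581663  0.24860424]
top -0.1 33 lat -9.8 13.6 n med [-5.2  0.9  3.4]
top -0.08 68 lat -10.5 13.3 n med [-1.   1.9  3.7]
top -0.06 59 lat -10.6 13.6 n med [-1.2  1.6  3.5]
top -0.04 72 lat -13.2 14.8 n med [-3.1  0.6  3.3]
top -0.02 85 lat -24.3 20.5 n med [-0.6  2.   5.5]
top 0.0 62 lat -24.8 26.4 n med [-0.2  2.4 11.7]
top 0.02 8 lat -13.0 -0.6 n med [-0.1  1.3  2.8]
top 0.08 14 lat 2.4 12.0 n med [-2.8  0.5  1.9]
ends [-0.09664902  0.0855148 ]
scene -0.1 20 lat -11.2 10.9 n med [0.9 4.8 7.7]
scene -0.08 40 lat -11.4 13.9 n med [0.7 4.9 9. ]
scene -0.06 40 lat -11.2 12.9 n med [-0.5  3.9  9. ]
scene -0.04 42 lat -12.0 11.2 n med [0.6 4.7 8.6]
scene -0.02 51 lat -15.9 18.0 n med [-0.7  5.6  9.6]
scene 0.02 14 lat -12.5 8.3 n med [-0.4  2.7  6.6]
scene 0.04 41 lat -15.4 10.2 n med [-3.2  2.4  6.4]
scene 0.06 38 lat -15.3 14.2 n med [-4.7  1.7  6.3]
scene 0.08 40 lat -17.1 10.4 n med [-1.1  2.9  6.9]
scene 0.1 47 lat -15.4 16.0 n med [-2.2  3.9  6.4]
scene 0.12 46 lat -19.6 13.6 n med [-1.1  2.4  6. ]
scene 0.14 27 lat -17.5 16.4 n med [-2.1  2.2  6. ]
ends [-0.09776738  0.14242949]
lateral axis world [-0.99844076  0.0558215   0.        ]
```

View pics/m3.png

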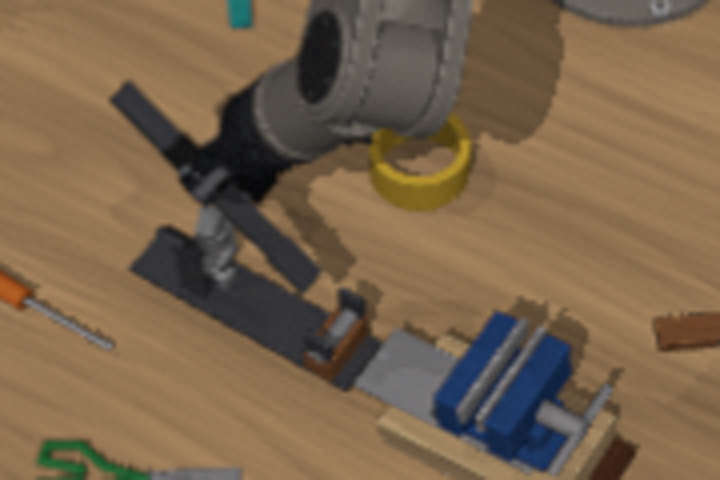

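The scene crop shows the bar in line over the jig, handle up, with the tip at (310,275) pointing at the roller at (345,325). Relative to the known gripper pose, the jig origin needs about +1 mm in x and y. I insert now with a force stop.

```bash
sed -i 's/^JO=.*; JY/JO=np.array([.5941,-.0122,0]); JY/; s/^TG=.071 /TG=.072 /' h.py; python3 - <<'E'
from h import *
env.grip(0,120)
p,q=barpose(36.5,.165,1,.012);env.movel(p,.15,rot=q)
p,q=barpose(36.5,.165,1,.0015);env.movel(p,.1,rot=q)
p,q=barpose(36.5,.0745,1,.0015);h=env.movel(p,.1,rot=q,stop_force=10)
s=env.get_state();print('ins',h,s['tcp_pos'],p,s['force'],s['time'])
if not h:
    p,q=barpose(36.5,.0745,1,0);h=env.movel(p,.03,rot=q,stop_force=8);s=env.get_state();print('seat',h,s['tcp_pos'],p,s['force'])
shot('scene','s2');S=np.load('pics/s2.npz')['im'];cv2.imwrite('pics/m4.png',cv2.resize(S[150:240,150:290],None,fx=5,fy=5,interpolation=cv2.INTER_CUBIC))
E
```

```text
ins False [ 0.59376458 -0.02142697  0.15230147] [ 0.59362914 -0.02062201  0.15184792] [ 0.31354805  0.58284809 -3.05049764] 7.7333
seat False [ 0.59383435 -0.02217309  0.15120114] [ 0.59357933 -0.02151286  0.15064213] [ 0.12222324 -0.06749534 -0.58727829]
```

View pics/m4.png

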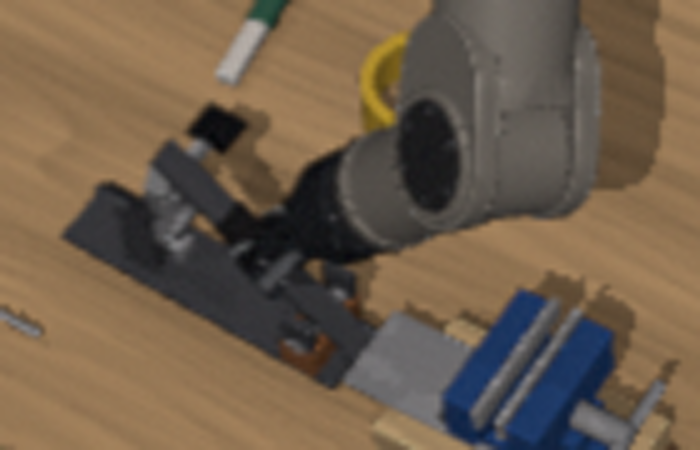

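The bar lies on the roller between the cheeks, about (330,310), and the tip has gone under the lug at (355,360). The roller is carrying part of the bar's weight. Now I pry.

```bash
python3 - <<'E'
from h import *
for th in(32,28,24,20,16,12,8,4,1,-1,-2.5,-3.5,-4.5):
    p,q=barpose(th,.0745,1,0)
    env.movel(p,.06,rot=q);s=env.get_state();f=s['force'];print(th,f.round(1),(s['tcp_pos']-p).round(4),round(s['time'],1),round(s['opening'],4))
    if np.linalg.norm(f)>60:print('STOP');break
shot('scene','s3');shot('top','t3');S=np.load('pics/s3.npz')['im'];T=np.load('pics/t3.npz')['im']
c=lambda im,x,y,w,h,s:cv2.resize(im[y:y+h,x:x+w],None,fx=s,fy=s,interpolation=cv2.INTER_CUBIC)
cv2.imwrite('pics/m5.png',np.hstack([c(S,150,150,120,90,4),c(T,250,130,80,90,4)]))
E
```

```text
32 [ 1.  -0.5 -0.9] [ 0.     -0.0009  0.0006] 8.3 0.0235
28 [ 0.4 -0.1  2.1] [ 0.0002 -0.0001  0.0005] 8.6 0.0238
24 [ 0.  -1.5  3.6] [ 0.0002 -0.0007  0.0006] 8.9 0.0236
20 [ 0.7 -2.5  2.5] [ 0.0001 -0.0003  0.0003] 9.2 0.0237
16 [-0.1 -1.3  2.1] [0.     0.0002 0.0001] 9.5 0.0237
12 [ 1.7 -0.2  1.7] [0.0001 0.0005 0.    ] 9.8 0.0237
8 [2.  1.3 2. ] [0.0002 0.0005 0.0001] 10.0 0.0234
4 [3.  1.9 1.1] [0.0005 0.0009 0.0001] 10.3 0.0235
1 [2.8 3.  3.1] [0.0006 0.001  0.0003] 10.6 0.0237
-1 [3.1 3.1 3.4] [0.0007 0.001  0.0005] 10.8 0.024
-2.5 [2.8 3.9 5.4] [0.0007 0.0011 0.0006] 11.1 0.0239
-3.5 [0.9 3.8 5.9] [0.0005 0.0012 0.0006] 11.3 0.0236
-4.5 [1.3 3.5 6.6] [0.0004 0.0014 0.0006] 11.6 0.0235
```

View pics/m5.png

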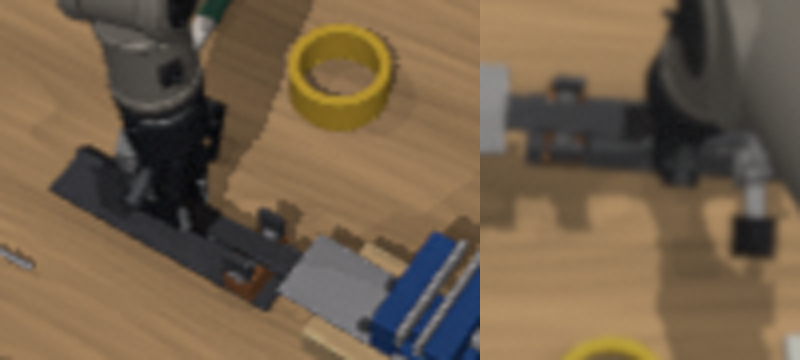

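The bar is nearly level and the lug has risen. The gripper hides the catch at (745,160), so I check the lug height and the bar tail by depth.

```bash
cat >> h.py <<'E'
def cloud(nm,D):
    v,u=np.mgrid[0:384,0:512];uv=np.c_[u.ravel(),v.ravel()];c=calibration(nm)
    A=pix2world(nm,uv,z=0.);Rc=cv2.Rodrigues(np.array(c['rvec'],float))[0];o=-Rc.T@np.ravel(c['tvec'])
    P=o+(A-o)*(D.ravel()/((A-o)@Rc.T[:,2]))[:,None];P[D.ravel()==0]=np.nan;return P.reshape(384,512,3)
def inj(P): # world -> jig coords
    q=P-JO;return np.stack([q@Jx,q@Jy,q[...,2]],-1)
E
python3 - <<'E'
from h import *
for nm,fs in(('scene',('scene0','s3')),('top',('top0','t3'))):
  for f in fs:
    L=inj(cloud(nm,np.load(f'pics/{f}.npz')['d'])).reshape(-1,3)
    o=[]
    for y0 in(.055,.065,.075,.085,.095):
        m=(np.abs(L[:,0])<.02)&(np.abs(L[:,1]-y0)<.005)&(L[:,2]>.015);o.append((y0,int(m.sum()),(np.median(L[m,2])*1e3).round(1)))
    m=(np.abs(L[:,0])<.012)&(L[:,1]<-.13)&(L[:,1]>-.2)&(L[:,2]>.03)
    print(f,o);print('  tail',m.sum(),[(y,int((m&(np.abs(L[:,1]-y)<.005)).sum()),(np.median(L[m&(np.abs(L[:,1]-y)<.005),2])*1e3).round(1)) for y in(-.135,-.145,-.155,-.165,-.175)])
E
```

```text
scene0 [(0.055, 27, np.float64(41.2)), (0.065, 26, np.float64(41.8)), (0.075, 26, np.float64(41.3)), (0.085, 26, np.float64(44.0)), (0.095, 25, np.float64(44.1))]
  tail 33 [(-0.135, 0, np.float64(nan)), (-0.145, 16, np.float64(67.3)), (-0.155, 14, np.float64(67.4)), (-0.165, 3, np.float64(69.4)), (-0.175, 0, np.float64(nan))]
s3 [(0.055, 30, np.float64(68.4)), (0.065, 29, np.float64(66.2)), (0.075, 28, np.float64(68.4)), (0.085, 25, np.float64(67.3)), (0.095, 31, np.float64(66.5))]
  tail 101 [(-0.135, 33, np.float64(435.4)), (-0.145, 47, np.float64(422.7)), (-0.155, 19, np.float64(69.3)), (-0.165, 2, np.float64(65.6)), (-0.175, 0, np.float64(nan))]
top0 [(0.055, 39, np.float64(37.8)), (0.065, 38, np.float64(38.7)), (0.075, 37, np.float64(39.7)), (0.085, 39, np.float64(40.9)), (0.095, 39, np.float64(42.0))]
  tail 16 [(-0.135, 0, np.float64(nan)), (-0.145, 8, np.float64(65.6)), (-0.155, 6, np.float64(65.5)), (-0.165, 2, np.float64(67.9)), (-0.175, 0, np.float64(nan))]
t3 [(0.055, 43, np.float64(66.1)), (0.065, 40, np.float64(65.9)), (0.075, 39, np.float64(66.1)), (0.085, 39, np.float64(64.5)), (0.095, 40, np.float64(63.9))]
  tail 100 [(-0.135, 52, np.float64(432.5)), (-0.145, 47, np.float64(435.4)), (-0.155, 1, np.float64(439.4)), (-0.165, 0, np.float64(nan)), (-0.175, 0, np.float64(nan))]
  return _methods._mean(a, axis=axis, dtype=dtype,
  ret = ret.dtype.type(ret / rcount)
```

```bash
python3 - <<'E'
from h import *
for th in(-3.5,-2.7,-2,-1.4):
    p,q=barpose(th,.0745,1,0);env.movel(p,.03,rot=q);s=env.get_state();print(th,s['force'].round(1),round(s['time'],1))
    if s['force'][2]<-4: break
E
```

```text
-3.5 [1.6 4.2 5.7] 11.9
-2.7 [1.8 5.2 4.7] 12.2
-2 [2.7 5.  1.2] 12.4
-1.4 [ 5.7  4.9 -4.6] 12.7
```

The upward force reversed at the expected height, so the catch holds the bar. I let go, back off and look.

```bash
python3 - <<'E'
from h import *
p,q=barpose(-2.2,.0745,1,0);env.movel(p,.03,rot=q)
env.grip(.06); n=np.sin(np.radians(-2.2))*Jy+np.cos(np.radians(2.2))*Zu
env.movel(p+.15*n,.15)
# look-away pose over the shim side
c=np.array([.4045,.288]);yaw=np.radians(-55.9);d=np.array([np.cos(yaw),np.sin(yaw),0]);L=np.radians(28);zt=np.sin(L)*d-np.cos(L)*Zu
q=quat(zt,np.cross(Zu,d));env.reach(np.r_[c,.16]-.045*d-.066*zt,q)
print(env.get_state()['time'],env.get_state()['qpos'].round(2))
shot('scene','s4');shot('top','t4');S=np.load('pics/s4.npz')['im'];T=np.load('pics/t4.npz')['im']
for nm,f in(('scene','s4'),('top','t4')):
    D=np.load(f'pics/{f}.npz')['d'];L=inj(cloud(nm,D)).reshape(-1,3);o=[]
    for y0 in(.065,.075,.085,.095):
        m=(np.abs(L[:,0])<.02)&(np.abs(L[:,1]-y0)<.005)&(L[:,2]>.015);o.append((np.median(L[m,2])*1e3).round(1))
    print(f,o)
c=lambda im,x,y,w,h,s:cv2.resize(im[y:y+h,x:x+w],None,fx=s,fy=s,interpolation=cv2.INTER_CUBIC)
cv2.imwrite('pics/m6.png',np.vstack([c(S,150,160,200,90,4)[:290],c(T,140,130,200,75,4)]))
E
```

```text
16.25 [-0.42  0.55 -0.88  1.94  0.81  1.33 -1.11]
s4 [np.float64(65.2), np.float64(65.5), np.float64(64.6), np.float64(64.6)]
t4 [np.float64(63.6), np.float64(62.9), np.float64(62.7), np.float64(61.5)]
```

View pics/m6.png

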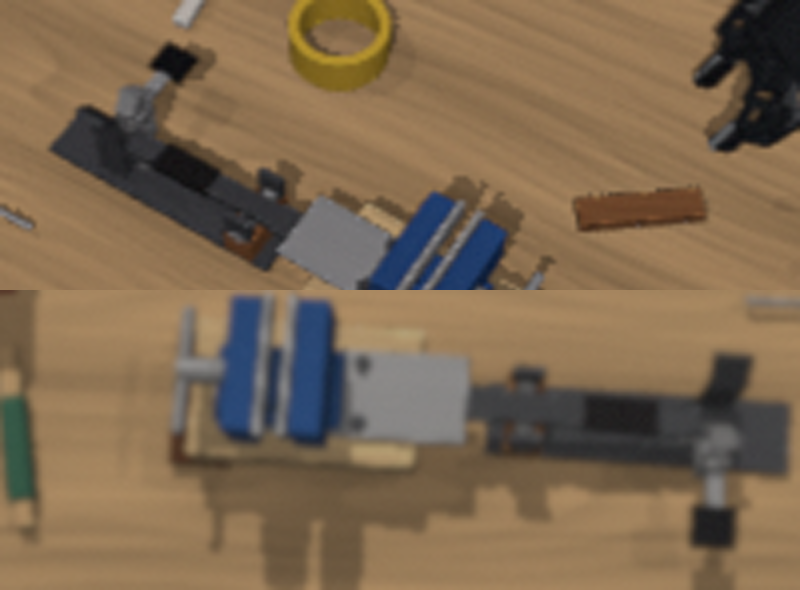

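The catch holds the bar level at (640,415), and the catch nose is over its tail at (715,440). The lug end runs from (468,355) to (463,443). The board's -y edge corners are at about (424,331) and (413,467). Next I get the vise pose and pick the shim.

```bash
python3 - <<'E'
from h import *
f=lambda uv:(np.array(uv,float)-[0,290]+.5)/4-.5+[140,130]
P=pix2world('top',f([(468,355),(463,443)]),z=.064);print('lug end',P.round(4),inj(P).round(4))
P=pix2world('top',f([(424,331),(413,467)]),z=.058);print('board corners',P.round(4),inj(P).round(4))
for nm,fn in(('top','t4'),('scene','s4')):
    D=np.load(f'pics/{fn}.npz')['d'];L=inj(cloud(nm,D));l=L.reshape(-1,3)
    m=(l[:,2]>.05)&(l[:,2]<.075)&(l[:,1]>.04)&(l[:,1]<.12)&(np.abs(l[:,0])<.08)
    for y0 in(.055,.07,.085,.095,.105,.115):
        k=m&(np.abs(l[:,1]-y0)<.004);print(nm,y0,k.sum(),(np.percentile(l[k,0],[1,99])*1e3).round(1))
    k=m&(np.abs(l[:,0])<.03);print(' lug end y',(np.percentile(l[k,1],1)*1e3).round(1))
    # board -y edge on tan wings
    for lo,hi in((-.058,-.038),(.038,.055)):
        k=(l[:,2]>.045)&(l[:,2]<.07)&(l[:,1]>.06)&(l[:,1]<.14)&(l[:,0]>lo)&(l[:,0]<hi);print(' wing',lo,k.sum(),(np.percentile(l[k,1],[1,10])*1e3).round(1) if k.sum() else '')
E
```

```text
lug end [[0.6334 0.0327 0.064 ]
 [0.5633 0.0361 0.064 ]] [[ 0.0367  0.047   0.064 ]
 [-0.0335  0.0465  0.064 ]]
board corners [[0.6539 0.0674 0.058 ]
 [0.545  0.0747 0.058 ]] [[ 0.0553  0.0828  0.058 ]
 [-0.0538  0.084   0.058 ]]
top 0.055 58 [-33.3  33.5]
top 0.07 60 [-33.   34.9]
top 0.085 83 [-53.1  54.8]
top 0.095 85 [-52.3  55.2]
top 0.105 82 [-52.1  53.6]
top 0.115 87 [-52.7  52.9]
 lug end y 40.9
 wing -0.058 98 [83.8 89.2]
 wing 0.038 91 [83.8 87.4]
scene 0.055 38 [-32.9  35.9]
scene 0.07 37 [-32.   37.5]
scene 0.085 57 [-51.6  57.4]
scene 0.095 64 [-51.9  55.2]
scene 0.105 64 [-50.8  56.8]
scene 0.115 64 [-50.5  56.1]
 lug end y 42.5
 wing -0.058 45 [82.9 87.7]
 wing 0.038 74 [75.9 86.9]
```

```bash
cat >> h.py <<'E'
VX,VE=.002,.0845    # vise centre x, board -y edge, in jig coords
def shimpose(c,yaw,z,lean,gx=-.048,D=.0715):
    """TCP pose for shim centre c (xy), underside z, direction yaw of inserted end"""
    d=np.array([np.cos(yaw),np.sin(yaw),0]);L=np.radians(lean);zt=np.sin(L)*d-np.cos(L)*Zu
    return np.r_[np.ravel(c)[:2],z+.007]+gx*d-D*zt, quat(zt,np.cross(Zu,d))
E
python3 - <<'E'
from h import *
z=np.load('pics/top0.npz');Q,P=seg('top',z['im'],z['d'],(255,205,310,255),lambda a:(a[...,2]-a[...,0]>70)&(a[...,1]-a[...,0]>50),.045)
for lean in(18,22,27):
    print(lean)
    for nm,c,yaw,zz in(('pick',(.405,.2885),np.radians(-55.9),0),('up',(.405,.2885),np.radians(-55.9),.1),('pre',jig(-.125,VE+.02,0),JY,.08),('pre',jig(-.12,VE+.02,0),JY,.004),('mid',jig(-.06,VE+.02,0),JY,.004),('in',jig(VX-.025,VE+.02,0),JY,.004)):
        p,q=shimpose(c,yaw,zz,lean);s=kin.inverse_kinematics(p,q);print(nm,p.round(3),None if s is None else np.round(s,2))
E
```

```text
top 403 rect [373.8 -48.8] [100.   98.7] 45.3 mean [373.7 -49.   45. ] z [0.0008 0.0424 0.0446]
18
pick [0.366 0.347 0.075] [-0.4   0.75 -0.81  2.03  0.98  1.02 -1.24]
up [0.366 0.347 0.175] [-0.32  0.59 -0.91  1.99  0.81  1.13 -1.08]
pre [0.405 0.103 0.155] [ 0.37  0.36 -0.97  2.39  1.11  0.53  0.01]
pre [0.41  0.103 0.079] [ 0.2   0.55 -0.79  2.42  1.55  0.53 -0.41]
mid [0.47  0.099 0.079] [ 0.25  0.6  -0.79  2.3   1.46  0.55 -0.21]
in [0.507 0.097 0.079] [ 0.27  0.64 -0.78  2.22  1.4   0.56 -0.1 ]
22
pick [0.363 0.35  0.073] [-0.45  0.76 -0.79  2.02  1.    1.08 -1.28]
up [0.363 0.35  0.173] [-0.38  0.6  -0.88  1.98  0.84  1.19 -1.13]
pre [0.4   0.103 0.153] [ 0.31  0.34 -0.93  2.44  1.29  0.51 -0.2 ]
pre [0.405 0.103 0.077] None
mid [0.465 0.1   0.077] [ 0.21  0.59 -0.76  2.34  1.65  0.55 -0.43]
in [0.502 0.098 0.077] [ 0.23  0.63 -0.75  2.27  1.59  0.55 -0.31]
27
pick [0.36  0.355 0.071] [-0.52  0.78 -0.76  2.    1.01  1.16 -1.33]
up [0.36  0.355 0.171] [-0.45  0.62 -0.85  1.97  0.87  1.27 -1.18]
pre [0.395 0.104 0.151] None
pre [0.4   0.103 0.075] None
mid [0.46  0.1   0.075] [ 0.16  0.6  -0.73  2.4   1.88  0.61 -0.68]
in [0.497 0.098 0.075] [ 0.19  0.62 -0.72  2.32  1.83  0.59 -0.57]
```

```bash
python3 - <<'E'
from h import *
c,yaw,L=(.405,.2885),np.radians(-55.9),18
env.grip(.05)
p,q=shimpose(c,yaw,.06,L);env.reach(p,q)
p,q=shimpose(c,yaw,0,L);h=env.movel(p,.1,stop_force=5);s=env.get_state();print('down',h,s['tcp_pos']-p,s['force'])
env.grip(0,50);s=env.get_state();print('open',s['opening'],s['gripper_force'],s['force'])
p,q=shimpose(c,yaw,.08,L);env.movel(p,.15);s=env.get_state();print(s['opening'],s['force'])
p,q=shimpose(jig(-.125,VE+.02,0),JY,.08,L);env.reach(p,q)
p,q=shimpose(jig(-.12,VE+.02,0),JY,.02,L);env.movel(p,.15,rot=q);print(env.get_state()['time'])
shot('scene','s5');shot('top','t5')
S=np.load('pics/s5.npz')['im'];T=np.load('pics/t5.npz')['im']
cc=lambda im,x,y,w,h,s:cv2.resize(im[y:y+h,x:x+w],None,fx=s,fy=s,interpolation=cv2.INTER_CUBIC)
cv2.imwrite('pics/m7.png',np.vstack([cc(S,200,150,160,75,4),cc(T,150,130,160,75,4)]))
for nm,f in(('top','t5'),('scene','s5')):
    z=np.load(f'pics/{f}.npz');b=(150,150,290,215) if nm=='top' else (220,165,320,225)
    L_=inj(cloud(nm,z['d']));im=z['im'].astype(int)
    m=brown(im)&(L_[...,2]>.022)&(L_[...,2]<.05)&(L_[...,0]<-.055)&(L_[...,0]>-.2)&(np.abs(L_[...,1]-.104)<.035)
    if m.sum():
        l=L_[m];print(nm,m.sum(),'x',np.percentile(l[:,0],[2,98]).round(4),'y',np.percentile(l[:,1],[2,50,98]).round(4),'z',np.percentile(l[:,2],[5,50,95]).round(4),'slope dy/dx',np.polyfit(l[:,0],l[:,1],1)[0].round(3),'dz/dx',np.polyfit(l[:,0],l[:,2],1)[0].round(3))
E
```

```text
down False [-4.54359481e-05  4.29546282e-04  3.08962808e-04] [ 0.24721041 -0.47328309  0.78129727]
open 0.028564791751580252 49.775869846343994 [-1.9976423  -0.34362537  6.38792425]
0.02833927045643159 [ 0.43722143 -0.19361493 -0.93067025]
20.3917
top 310 x [-0.1606 -0.0639] y [0.0889 0.1036 0.1183] z [0.0281 0.0318 0.0359] slope dy/dx 0.001 dz/dx -0.006
scene 207 x [-0.1755 -0.0676] y [0.0894 0.1044 0.1194] z [0.0282 0.0337 0.0394] slope dy/dx -0.009 dz/dx 0.003
```

View pics/m7.png

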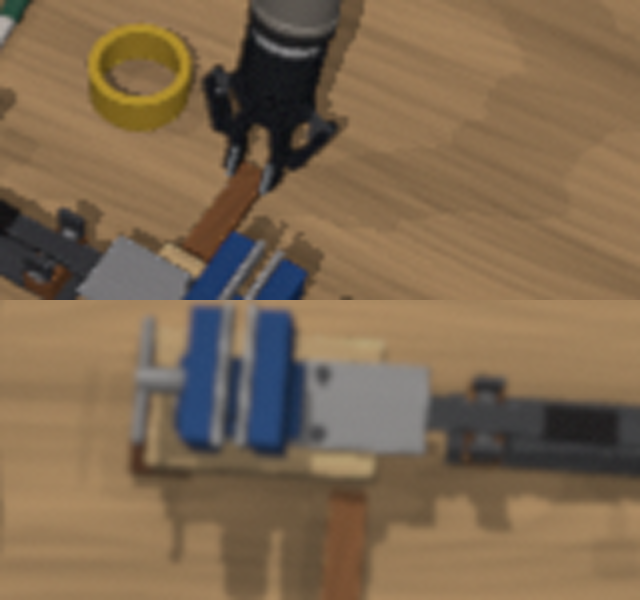

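The shim is held level and square. Its front end is just outside the board's robot side, at about (347,495) in the top crop, in line with the tan wing. Inserting now.

```bash
python3 - <<'E'
from h import *
L=18;y=VE+.02
p,q=shimpose(jig(-.12,y,0),JY,.0035,L);env.movel(p,.1,rot=q,stop_force=6)
p,q=shimpose(jig(VX-.0235,y,0),JY,.0035,L);h=env.movel(p,.08,rot=q,stop_force=6);s=env.get_state();print('in',h,(s['tcp_pos']-p).round(4),s['force'].round(2))
if not h:
    p,q=shimpose(jig(VX-.0235,y,0),JY,0,L);h=env.movel(p,.03,rot=q,stop_force=4);s=env.get_state();print('dn',h,(s['tcp_pos']-p).round(4),s['force'].round(2))
    env.grip(.045);
    d=Jx*np.cos(np.radians(L))*0;zt=np.sin(np.radians(L))*Jx-np.cos(np.radians(L))*Zu
    env.movel(s['tcp_pos']-.1*zt-.03*Jx,.15);
    # on to above the pad
    env.grip(0,20)
    env.reach(jig(-.125,-.15,.25),quat([0,0,-1],Jy))
print(env.get_state()['time'])
shot('scene','s6');shot('top','t6')
S=np.load('pics/s6.npz')['im'];T=np.load('pics/t6.npz')['im']
cc=lambda im,x,y,w,h,s:cv2.resize(im[y:y+h,x:x+w],None,fx=s,fy=s,interpolation=cv2.INTER_CUBIC)
cv2.imwrite('pics/m8.png',np.vstack([cc(S,180,165,160,75,4),cc(T,150,120,160,75,4)]))
for nm,f in(('top','t6'),('scene','s6')):
    z=np.load(f'pics/{f}.npz')
    L_=inj(cloud(nm,z['d']));im=z['im'].astype(int)
    m=brown(im)&(L_[...,2]>.006)&(L_[...,2]<.03)&(L_[...,0]<-.05)&(L_[...,0]>-.15)&(np.abs(L_[...,1]-.104)<.035)
    l=L_[m]
    if m.sum():print(nm,m.sum(),'x',np.percentile(l[:,0],[1,99]).round(4),'y',np.percentile(l[:,1],[2,50,98]).round(4),'z',np.percentile(l[:,2],[5,50,95]).round(4))
E
```

```text
in False [-0.0005  0.     -0.0001] [-0.16  0.92 -1.5 ]
dn True [-0.0002  0.0003  0.0009] [-3.78 -1.56 10.26]
25.15
top 97 x [-0.0838 -0.0532] y [0.0892 0.1031 0.1196] z [0.0084 0.013  0.0215]
scene 16 x [-0.1463 -0.0745] y [0.0838 0.1047 0.1376] z [0.0061 0.014  0.0195]
```

View pics/m8.png

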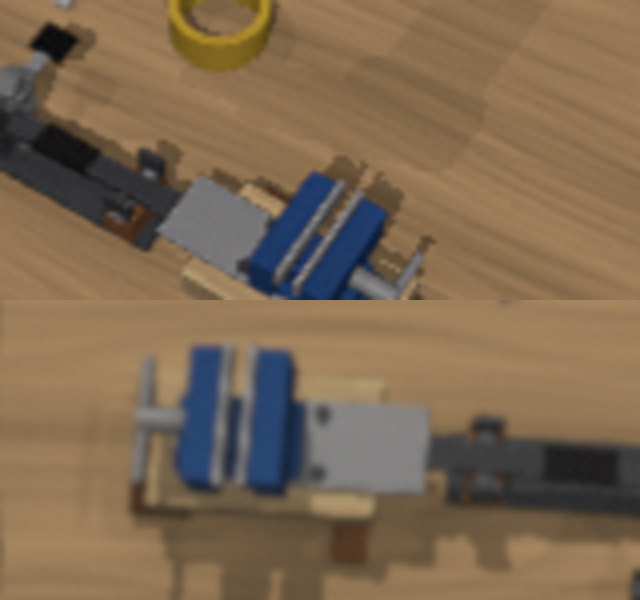

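The shim sticks out about 30 mm at the board's robot side, at (350,545), and lies 20 mm inside the edge. The bar is still caught. Now I press the pad.

```bash
python3 - <<'E'
from h import *
q=quat([0,0,-1],Jy);N=env.nose_length
env.movel(jig(-.087,-.15,.085+N),.2,rot=q)
h=env.movel(jig(-.088,-.15,.062+N),.06,stop_force=15);print(h,env.get_state()['force'].round(2),N)
for x,z in((-.093,.045),(-.098,.0335),(-.099,.0295)):
    h=env.movel(jig(x,-.15,z+N),.05,stop_force=15);s=env.get_state();print(h,(s['tcp_pos']-jig(x,-.15,z+N)).round(4),s['force'].round(2))
    if h:break
env.dwell(.6)
shot('top','t7');shot('scene','s7')
for nm,f in(('scene','s7'),('top','t7')):
    l=inj(cloud(nm,np.load(f'pics/{f}.npz')['d'])).reshape(-1,3);o=[]
    for y0 in(.055,.065,.075,.085,.095):
        m=(np.abs(l[:,0])<.02)&(np.abs(l[:,1]-y0)<.005)&(l[:,2]>.015);o.append(float((np.median(l[m,2])*1e3).round(1)))
    print(f,o)
print(env.get_state()['time'])
E
```

```text
False [-1.6  -1.6   2.12] 0.0726
False [-0.0006  0.0001 -0.0001] [-4.03  0.88  3.16]
False [0.0007 0.0001 0.0003] [-1.28  0.03  1.24]
False [ 0.0003  0.     -0.    ] [-0.52 -0.31  1.4 ]
s7 [55.1, 56.9, 57.5, 56.5, 56.7]
t7 [54.9, 54.6, 55.0, 54.4, 54.9]
28.2917
```

The lug top is now level at about 56 mm, which is 14 + 42, so the vise has settled on the shim. I retract and take a last look.

```bash
python3 - <<'E'
from h import *
N=env.nose_length
env.movel(jig(-.105,-.15,.10+N),.12);env.movel(jig(-.15,-.15,.28),.2);env.reach([.40,-.30,.35],quat([0,0,-1],Jy));env.dwell(.5)
shot('scene','s8');shot('top','t8')
S=np.load('pics/s8.npz')['im'];T=np.load('pics/t8.npz')['im']
cc=lambda im,x,y,w,h,s:cv2.resize(im[y:y+h,x:x+w],None,fx=s,fy=s,interpolation=cv2.INTER_CUBIC)
cv2.imwrite('pics/m9.png',np.vstack([cc(S,150,160,190,75,4),cc(T,150,120,190,75,4)]))
for nm,f in(('top','t8'),('scene','s8')):
    z=np.load(f'pics/{f}.npz');L_=inj(cloud(nm,z['d']));im=z['im'].astype(int);l=L_.reshape(-1,3)
    print([float((np.median(l[(np.abs(l[:,0])<.02)&(np.abs(l[:,1]-y0)<.005)&(l[:,2]>.015),2])*1e3).round(1)) for y0 in(.06,.07,.08,.09)])
    m=(L_[...,2]>.035)&(L_[...,2]<.065)&(np.abs(L_[...,1]-.1)<.004)&(np.abs(L_[...,0])<.08);print('board x',np.percentile(L_[m][:,0],[1,99]).round(4))
    m=brown(im)&(L_[...,2]>.006)&(L_[...,2]<.03)&(L_[...,0]<-.05)&(L_[...,0]>-.15)&(np.abs(L_[...,1]-.104)<.035);v=L_[m]
    print('shim',m.sum(),np.percentile(v[:,0],[1,99]).round(4),np.percentile(v[:,1],[2,50,98]).round(4))
print(env.get_state()['time'])
E
```

```text
[54.3, 54.7, 54.5, 55.4]
board x [-0.0516  0.0557]
shim 104 [-0.083  -0.0511] [0.0874 0.1024 0.1281]
[57.8, 56.1, 57.0, 56.6]
board x [-0.0492  0.0584]
shim 16 [-0.0843 -0.0707] [0.0793 0.0971 0.1055]
31.0667
```

View pics/m9.png

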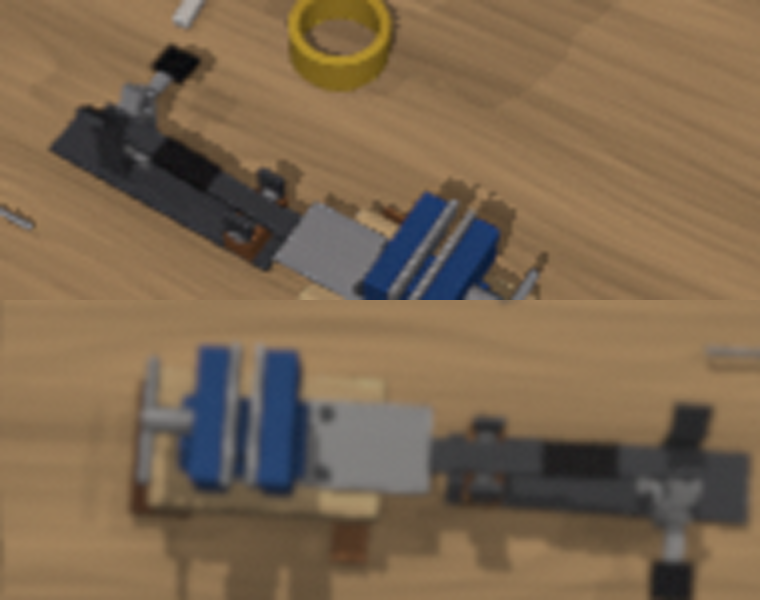

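The vise is level, with the shim end showing at (350,540). The bar is free and lies over the roller, and nothing else has moved. Handing in.

```bash
python3 -c "
from h import *
print(job.job_done())"
```

```text
the job is handed in; nothing more can be done
None
```

The job is handed in: I levered the vise up until the catch held, slid the shim about three quarters under the board, and freed the bar, so the vise now sits level on the shim, at about 31 s of the 72 s allowed.

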